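Shut the access panel and lock its quarter-turn fastener

TASK

Push the hinged access panel of the terminal housing down shut with the fingertips, then set a fingertip in the slot of its cam fastener and turn the fastener clockwise a quarter turn, fully to its stop, so that the panel is locked. Only push: do not raise the panel, leave the dark steel block, the vee block and the hex key where they are, and finish clear of everything.

Things in the scene. Friction and masses are not known exactly. Their poses are not given: they have to be found in the camera images.
- housing: Low grey-painted terminal housing bolted to the bench, 220 mm long (x), 170 wide (y), 60 high; feet at the sides stick out 24 mm, 12 high. Origin: centre of its underside on the bench, z up; its front is -x, roughly toward the robot. Panel hinge line along y at x = +110, z = 60 mm. With the panel shut, the panel's top is 64 mm above the bench and the dial's axis is at x = -8 mm, y = 0.
- panel (a joint): Angle (rad) of the top panel, a grey-painted plate 226 x 176 x 4 mm hinged at the back: 0 = shut (hard stop), positive = front edge raised. Starts ajar, about 0.18 to 0.32, and stays where left by friction; 2 to 5 N pressed down near the front edge moves it. If the fastener is turned first, its tongue fouls the housing and the panel cannot shut.
- panel_front (a point): Point on the panel's flat top, mid-width, 200 mm from the hinge line and 26 mm behind the front edge, on the bare strip to press on (62 mm between front edge and dial). Moves with the panel; x from the front toward the hinge, y to the left, z out of the panel.
- cam (a joint): Turn (rad) of the cam fastener: 0 = open (slot along the housing's x), 1.571 = locked at its stop (slot along the housing's y). Grows clockwise seen from above: the front end of the slot swings to the housing's left (+y). Starts between 0 and 0.25, stays where left; takes about 0.07 N m (3 N at 25 mm from the axis).
- slot (a point): Centre of the slot's floor, on the axis of the fastener's round steel dial (92 mm diameter, top 18 mm above the panel), 118 mm from the hinge line. The slot runs across the dial, open at both ends, 32 mm wide, 14 mm deep, between two raised cheeks; floor 4 mm above the panel's top (68 mm above the bench when shut). x lies along the slot and turns with the dial, z is the dial's axis.
- dark_block: Loose dark upright steel block, 44 x 47 mm, 80 mm high, on the bench to the left of the housing; origin at the centre of its underside. Leave it alone.
- v_block: Loose steel vee block, 46 x 44 x 36 mm, on the bench to the right of the housing; origin at the centre of its underside. Leave it alone.
- hex_key: Loose rusty hex key, 26 x 86 x 9 mm, on the bench in front of the housing; origin at the centre of its underside. Leave it alone.

How it is judged:
By the outcome, as a careful person would: the job done as asked, in the order asked, and still so for the second after the job is handed in, with the robot touching nothing.
It also fails if it takes over 45 s, if anything falls off the work surface, if the arm or the gripper's body presses on something with over 40 N, if the wrist force passes 120 N, or if a joint passes its speed limit or range.

ROBOT

A 6-joint arm with a two-finger parallel gripper is mounted at the origin on a cart in front of the work surface, level with it; the furniture and walls round the work are solid. World frame = base frame: x ahead of the robot, y to its left, z up, the work surface at z = 0. Lengths are in m, angles in rad, forces in N, time in s.
With the tool pointing down it reaches from about 0.35 to 1 m from the base axis. Payload 7.1 kg.
Tool frame: the origin (TCP) lies between the finger pads; the fingertips stand 22 mm ahead of it and the grasp point (between the pads) lies 3 mm ahead of it; z points along the fingers, y is the line along which they close (so a half turn about z gives the same grasp; the last joint's range is limited). The gripper opens to 85 mm and grips with 20 to 120 N. Pads are 22 mm wide; open, the fingers measure 114 mm over their backs; the gripper's body (76 mm by 85 mm) begins 54 mm behind the grasp point. The pads swing forward as they close: fully open they stand 13 mm farther back than shut.
Start: joints at [-1.214, 0.423, 1.63, -0, 1.089, -0.019], TCP at [0.229, -0.581, 0.253] pointing down, gripper open.
Joint ranges: [-3, 3], [-0.9, 2.11], [0.09, 2.58], [-1.31, 4.45], [0.11, 2.69], [-2.54, 2.54]. Speed limits (rad/s): [2.39, 2.39, 3.01, 3.14, 3.14, 3.14].

INTERFACE

Orientations are given as a rotation vector (axis times angle).
In Python, from rig import manip gives the robot as it stands. The module is installed in compiled form; this text tells all that it offers. Calls block until the motion is done:
- manip.move_to(position, orientation): joint-space move of the TCP to a pose.
- manip.servo_line(position, orientation=None, rate=0.15): straight line of the TCP; orientation=None keeps the orientation; rate is the mean speed in m/s.
- manip.set_joints(angles): joint-space move.
- manip.command_gripper(opening, f_grip=None): finger opening in m; f_grip is the grip in N (None keeps the last); returns when the fingers have stopped.
- manip.hold(seconds).
- manip.solve_ik(position, orientation): joint angles nearest the present ones, or None.
- manip.camera(name): name is "scene" or "top" or "wrist"; returns a dict with "image" (400x640x3 uint8, red, green, blue), "fx", "fy", "cx", "cy" (pixels), "cam_to_world" (4x4, takes a point from camera to world coordinates); the wrist camera has in their place "mount" (4x4, takes a point from camera to tool coordinates, whose origin is the TCP and whose axes are the flange's). Camera axes: x right, y down, z forward; pixel columns grow to the right and rows downward; lengths in m; the calibration is good to about 2 mm. A picture is of the moment at which its call begins: read the wrist's pose just before it. There is no depth.
A pose or a line that the arm cannot do raises manip.IKError and nothing moves.
- manip.sign_off(): hands the job in; it is judged then, once.
Readings, each from a call of its own:
- manip.get_time(): time.
- manip.get_joint_positions(): joint angles.
- manip.get_joint_vel(): joint speeds.
- manip.get_tau(): joint torques, N m.
- manip.get_position(): TCP position.
- manip.get_ee_rot(): TCP orientation.
- manip.get_contact_force(): force on the tool from outside, world axes, zero at the start.
- manip.get_torque(): the same for the moment, N m.
- manip.get_width(): finger opening in m.
- manip.get_grip_force(): force on a finger pad.
Only numpy, scipy, OpenCV 4.12 (cv2) and the standard library are available. Lean on these libraries where they do the work, as an engineer would, in place of code of your own. Each camera call takes 0.05 s, during which the arm holds its last target. There are 200 camera calls.

## Working session

There is one attempt and no reset: what is moved stays moved. The work goes in short steps, each a Python script; the robot and the scene stay as the last script left them, time stands still between calls to the robot, and variables do not carry over. Pictures are saved under pics/ and viewed, at most 10 in all, crops included, and the job is handed in when it is done.

```bash
mkdir -p pics; python3 - <<'E'
from rig import manip
import cv2,numpy as np
for n in("scene","top"):
    c=manip.camera(n);cv2.imwrite(f"pics/{n}0.png",c["image"][:,:,::-1]);np.save(f"{n}.npy",c,allow_pickle=True)
    print(n,c["fx"],c["fy"],c["cx"],c["cy"],np.round(c["cam_to_world"],4).tolist())
print(manip.get_time(),manip.get_ee_rot(),manip.get_contact_force())
E
```

```text
scene 463.8687504908832 463.8687504908832 314.53279068447085 202.33540662115135 [[-0.6879, -0.4433, 0.5747, -0.023], [-0.7256, 0.4408, -0.5285, 0.5942], [-0.0191, -0.7805, -0.6248, 0.7038], [0.0, 0.0, 0.0, 1.0]]
top 403.5459063402284 403.5459063402284 314.63531412931553 197.1600131903072 [[0.0179, -0.9928, 0.118, 0.4146], [-0.9998, -0.0181, -0.0008, 0.0702], [0.003, -0.118, -0.993, 1.0858], [0.0, 0.0, 0.0, 1.0]]
0.1 [-3.08492988e+00 -5.86636824e-01  3.44775199e-04] [ 0.07941249 -0.28389011 -0.83496911]
```

View pics/top0.png

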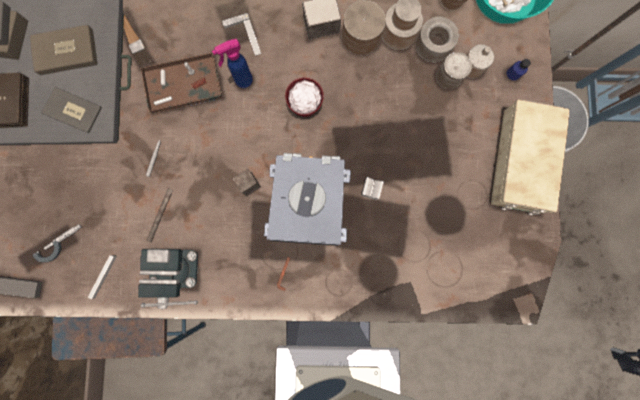

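View pics/scene0.png

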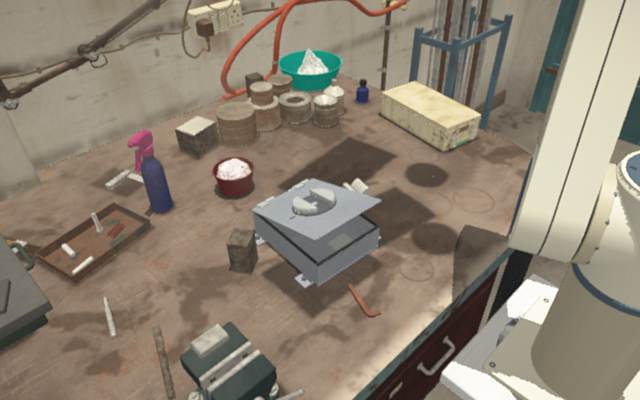

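The top view shows the housing around (307,200), with the dial at (307,198), the dark block at (246,181), the vee block at (372,188) and the hex key at (283,273). The scene view shows the panel ajar, with its front edge running from about (255,210) through (327,248) to (380,203). I'll enlarge both views to read the corners.

```bash
python3 - <<'E'
import cv2,numpy as np
a=cv2.imread("pics/top0.png")[140:290,225:395]; b=cv2.imread("pics/scene0.png")[165:325,220:400]
a=cv2.resize(a,None,fx=4,fy=4,interpolation=cv2.INTER_CUBIC)[:600];b=cv2.resize(b,None,fx=3.7,fy=3.7,interpolation=cv2.INTER_CUBIC)
cv2.imwrite("pics/tc.png",a);cv2.imwrite("pics/sc.png",b)
E
```

```text
(no output)
```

View pics/tc.png

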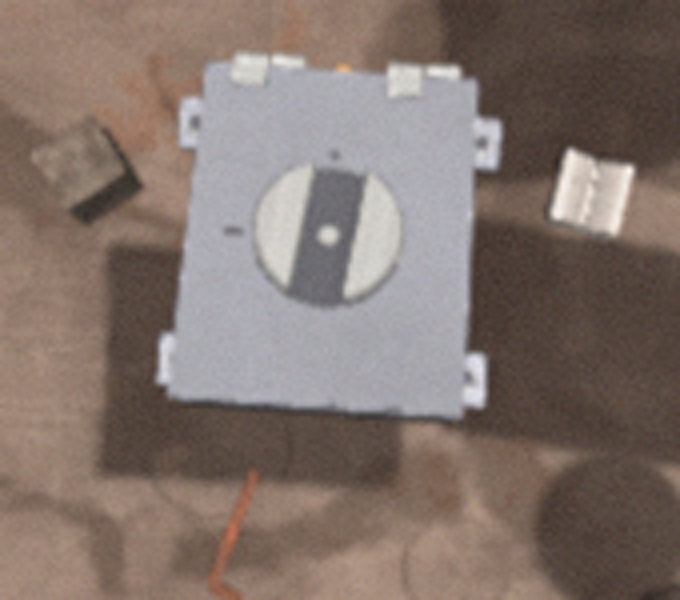

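View pics/sc.png

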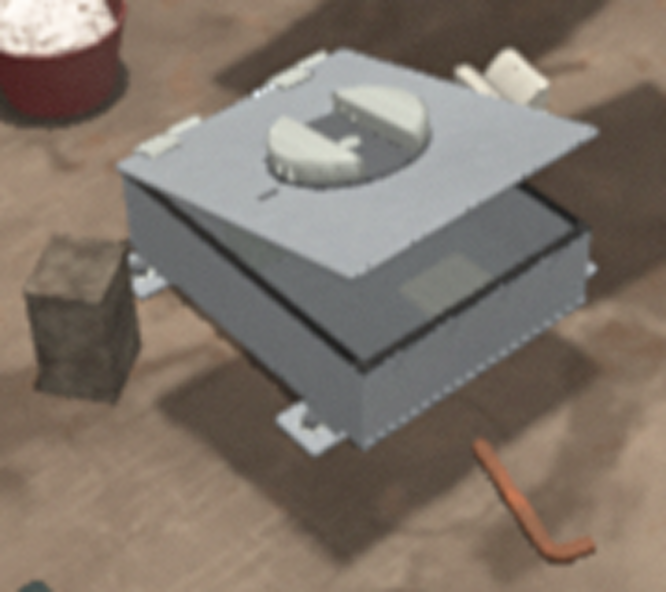

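The top crop gives the panel corners (BL 207,64; BR 478,80; FR 462,418; FL 168,400), with the slot pin at (328,235). The scene crop gives BL 120,172; BR 343,50; FR 598,130; FL 352,278, with the pin at about (350,143). Next I'll triangulate these.

```bash
cat > h.py <<'E'
import numpy as np,cv2
def ray(c,uv):
    T=c["cam_to_world"];d=T[:3,:3]@[(uv[0]-c["cx"])/c["fx"],(uv[1]-c["cy"])/c["fy"],1];return T[:3,3],d/np.linalg.norm(d)
def tri(rs):
    A=sum(np.eye(3)-np.outer(d,d) for o,d in rs);b=sum((np.eye(3)-np.outer(d,d))@o for o,d in rs)
    p=np.linalg.solve(A,b);return p,max(np.linalg.norm((np.eye(3)-np.outer(d,d))@(p-o)) for o,d in rs)
def onz(r,z): return r[0]+r[1]*(z-r[0][2])/r[1][2]
E
python3 - <<'E'
from h import *
np.set_printoptions(precision=4,suppress=True)
t=np.load("top.npy",allow_pickle=True).item();s=np.load("scene.npy",allow_pickle=True).item()
T=lambda u,v:ray(t,(u/4-.375+225,v/4-.375+140));S=lambda u,v:ray(s,(u/3.7-.36+220,v/3.7-.36+165))
P={}
for n,a,b in[("BL",(207,64),(120,172)),("BR",(478,80),(343,50)),("FR",(462,418),(598,130)),("FL",(168,400),(352,278)),("pin",(328,235),(352,145)),
  ("mark",(233,231),(268,195)),("blkA",(33,158),(25,292)),("blkB",(92,118),(130,243))]:
    p,e=tri([T(*a),S(*b)]);P[n]=p;print(n,p,"err",e)
f=(P["FL"]+P["FR"])/2;h=(P["BL"]+P["BR"])/2;d=h-f
w=P["FL"]-P["FR"]
print("len",np.linalg.norm(d),"wid",np.linalg.norm(w),"ang",np.arctan2(-d[2],np.hypot(*d[:2])),"yaw",np.arctan2(d[1],d[0]),np.arctan2(-w[0],w[1]),h)
for n,p in P.items(): 
    print(n)
# slot ends in top view (floor edges at open ends) on plane of slot height
z=P["pin"][2]
a=onz(T(338,169),z);b=onz(T(318,303),z);print("slot dir",a,b,np.arctan2(*(a-b)[[1,0]]),np.linalg.norm(a-b))
print("vblock",onz(T(592,193),.036),"hex",onz(T(255,472),.005),onz(T(213,580),.005),"blk",onz(T(80,158),.08))
E
```

```text
BL [0.6418 0.1693 0.0621] err 0.0011461854040317626
BR [ 0.6345 -0.0051  0.0651] err 0.00020933687628577237
FR [0.4183 0.0075 0.1284] err 0.00028760324148343757
FL [0.4262 0.1814 0.1291] err 0.0010037540076357422
pin [0.5276 0.0884 0.1016] err 0.0008232281707387595
mark [0.5301 0.1476 0.0989] err 0.00017496823926362766
blkA [0.5766 0.2768 0.0812] err 0.0009371445701268871
blkB [0.5873 0.2253 0.0816] err 0.020161905588802435
len 0.22586984977364527 wid 0.17409983634814027 ang 0.29263910461270487 yaw -0.05691881482161709 -0.045603717561885214 [0.6382 0.0821 0.0636]
BL
BR
FR
FL
pin
mark
blkA
blkB
slot dir [0.5693 0.0836 0.1016] [0.4863 0.0942 0.1016] -0.12697280939689595 0.08365955609251235
vblock [ 0.5668 -0.0827  0.036 ] hex [0.3805 0.1359 0.005 ] [0.3098 0.1617 0.005 ] blk [0.5767 0.2467 0.08  ]
```

The measurements agree with the given sizes: panel 226 x 174 mm, hinge at z ≈ 64 mm, angle ≈ 0.29, housing yaw ≈ -0.05 and cam ≈ 0.08. I'll check IK and then press the panel shut with the fingers closed.

```bash
cat >> h.py <<'E'
from scipy.spatial.transform import Rotation as R
YAW=-0.05; H=np.array([0.638,0.082]); X=np.array([np.cos(YAW),np.sin(YAW)]); Y=np.array([-X[1],X[0]])
AX=H-0.118*X; PF=H-0.201*X
def ori(a): return (R.from_euler('z',a)*R.from_euler('x',np.pi)).as_rotvec()
def arc(cam,r=0.030,k=1):  # position and orientation with the closed fingers at the slot's front end, tool y along the slot
    d=-X*np.cos(cam)+Y*np.sin(cam); return AX+r*d, ori(k*np.pi/2+YAW-cam)
E
python3 - <<'E'
from h import *
from rig import manip
np.set_printoptions(precision=3,suppress=True)
for k in(1,-1):
    for cam in(0,.8,1.65):
        p,o=arc(cam,k=k);print(k,cam,p,manip.solve_ik([*p,.09],o))
q=manip.get_joint_positions()
k=1 if manip.solve_ik([*PF,.2],arc(0,k=1)[1]) is not None and abs(manip.solve_ik([*arc(0)[0],.09],arc(0,k=1)[1])[5])<2.2 else -1
print("k",k)
manip.command_gripper(0.0)
manip.move_to([*PF,.19],arc(0.08,k=k)[1])
print(manip.get_time(),manip.get_position(),manip.get_contact_force(),manip.get_width())
E
```

```text
1 0 [0.49  0.089] [ 0.157  0.505  2.001 -0.     0.636  0.207]
1 0.8 [0.5  0.11] [ 0.194  0.519  1.97  -0.     0.653  1.044]
1 1.65 [0.524 0.118] [ 0.199  0.544  1.916 -0.     0.682  1.899]
-1 0 [0.49  0.089] None
-1 0.8 [0.5  0.11] [ 0.194  0.519  1.97  -0.     0.653 -2.098]
-1 1.65 [0.524 0.118] [ 0.199  0.544  1.916  0.     0.682 -1.243]
k 1
3.375 [0.438 0.092 0.19 ] [-0.267  0.929  1.123] -0.00022068566990091534
```

```bash
python3 - <<'E'
from h import *
from rig import manip
import cv2
np.set_printoptions(precision=4,suppress=True)
z=.15; manip.servo_line([*PF,z],rate=.1)
while z>.078:
    z-=.006 if z>.094 else .002
    manip.servo_line([*PF,z],rate=.06)
    f=manip.get_contact_force();print(round(z,3),manip.get_position()[2],f)
    if f[2]>18: break
manip.servo_line([*PF,.16],rate=.15)
p=manip.get_position();o=manip.get_ee_rot()
print(manip.get_time())
for n in("scene","top"):
    c=manip.camera(n);cv2.imwrite(f"pics/{n}1.png",c["image"][:,:,::-1])
a=cv2.imread("pics/scene1.png")[165:325,220:400]
cv2.imwrite("pics/sc1.png",cv2.resize(a,None,fx=3.7,fy=3.7,interpolation=cv2.INTER_CUBIC))
E
```

```text
0.144 0.14413868833494184 [ 0.0536  0.5558 -0.7062]
0.138 0.13774350494504836 [ 0.2871 -0.4314 -0.5643]
0.132 0.13158935425527782 [-0.5099  0.256   0.1646]
0.126 0.12557611307430153 [0.453  0.416  0.9166]
0.12 0.11960514250588816 [-0.4427 -0.2243 -0.3427]
0.114 0.11362055104330294 [-0.6448  0.2974  0.6413]
0.108 0.10759601545431902 [-0.3171  0.0669  0.3007]
0.102 0.10162594881038692 [-0.4201  0.0784  0.3262]
0.096 0.0956292466021226 [-0.5     0.3798  0.5147]
0.09 0.08963713741901613 [ 0.4711  0.0438 -0.445 ]
0.088 0.08791110598594118 [ 0.8562 -0.0339  0.8126]
0.086 0.08605382784902185 [0.8056 0.5797 1.4916]
0.084 0.08570167015077484 [-6.8915 -1.711  29.8015]
7.8333
```

View pics/sc1.png

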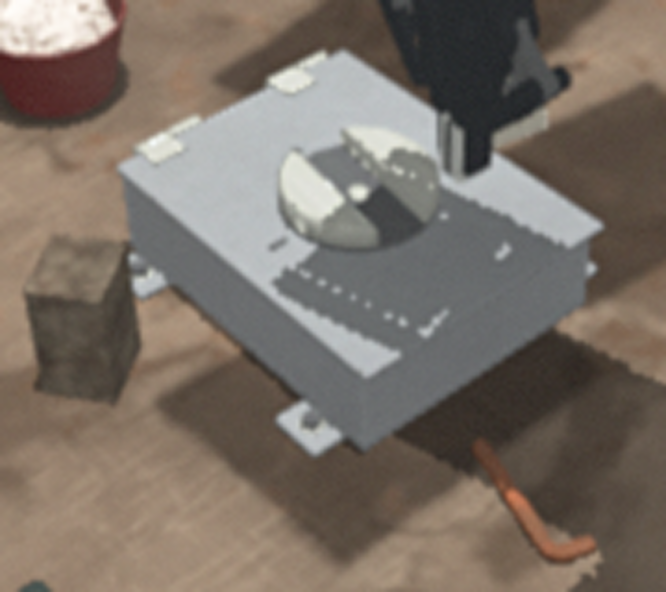

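The panel is now shut: contact came at TCP z 0.0857, so the tips stand 22 mm ahead as stated. The scene crop shows the slot still near open, with its pin at about (358,193). I'll check that against the computed axis and then insert and turn.

```bash
python3 - <<'E'
from h import *
from rig import manip
import cv2
np.set_printoptions(precision=3,suppress=True)
s=np.load("scene.npy",allow_pickle=True).item()
pin=onz(ray(s,(358/3.7-.36+220,193/3.7-.36+165)),.072);print("pin",pin,"AX",AX)
assert np.linalg.norm(pin[:2]-AX)<.004
p,o=arc(.08)
manip.servo_line([*p,.125],o,rate=.1)
for z in(.112,.104,.0985,.0935):
    manip.servo_line([*p,z],o,rate=.06);f=manip.get_contact_force()
    print(z,f)
    if np.linalg.norm(f)>12: manip.servo_line([*p,.125],o);raise SystemExit("blocked")
c=.08
while c<1.95:
    c+=.12 if c<1.4 else .04
    p,_=arc(c);_,o=arc(min(max(c-.12,.08),1.57))
    manip.servo_line([*p,.0935],o,rate=.05)
    f=manip.get_contact_force();t=X*np.sin(c)+Y*np.cos(c);ft=-f[:2]@t
    print(round(c,2),f,"ft",round(ft,1))
    if ft>22 : break
print(manip.get_time(),manip.get_position())
E
```

```text
pin [0.52  0.09  0.072] AX [0.52  0.088]
0.112 [ 0.187  0.665 -0.094]
0.104 [0.014 0.341 0.383]
0.0985 [ 0.496 -0.597  0.461]
0.0935 [ 0.232  0.215 -0.313]
0.2 [-0.214  0.243  0.03 ] ft -0.2
0.32 [-0.145  0.267 -0.519] ft -0.2
0.44 [-0.232 -0.073 -0.329] ft 0.2
0.56 [-0.068  0.142 -0.253] ft -0.1
0.68 [-0.429 -1.353 -0.458] ft 1.3
0.8 [-0.724 -0.039 -0.982] ft 0.6
0.92 [-1.695 -0.58  -0.441] ft 1.7
1.04 [-1.807 -0.497 -0.698] ft 1.8
1.16 [-1.197 -0.801 -0.565] ft 1.4
1.28 [-0.741 -0.233 -0.378] ft 0.8
1.4 [-1.075 -0.218 -0.173] ft 1.1
1.44 [-1.503  0.385  0.247] ft 1.5
1.48 [-1.97  -0.062 -0.761] ft 2.0
1.52 [-1.996 -0.761 -0.671] ft 2.0
1.56 [-1.503  0.493 -0.291] ft 1.5
1.6 [-0.981  0.198 -0.36 ] ft 1.0
1.64 [-1.528 -0.47  -1.285] ft 1.5
1.68 [-2.011 -0.745 -0.505] ft 1.9
1.72 [-2.151 -0.576 -0.192] ft 2.0
1.76 [-2.165 -1.05  -0.314] ft 1.9
1.8 [-3.043 -1.191  0.157] ft 2.6
1.84 [-4.597 -2.862  1.239] ft 3.5
1.88 [-7.891  0.372  2.649] ft 7.5
1.92 [-10.819   3.228   6.414] ft 11.2
1.96 [-15.174   6.078   8.731] ft 16.3
16.2833 [0.529 0.116 0.093]
```

The tangential force rose from 2 N to 16 N, so the fastener is at its stop. I'll back off within the slack, lift and look.

```bash
python3 - <<'E'
from h import *
from rig import manip
import cv2
p,_=arc(1.82);o=arc(1.57)[1]
manip.servo_line([*p,.0935],o,rate=.05);print(manip.get_contact_force())
manip.servo_line([*p,.16],o,rate=.1)
manip.move_to([.36,-.25,.3],ori(.6))
print(manip.get_time(),manip.get_contact_force())
im=[]
for n,(a,b,c,d) in dict(top=(140,290,225,395),scene=(165,325,220,400)).items():
    i=manip.camera(n)["image"][:,:,::-1];cv2.imwrite(f"pics/{n}2.png",i);im.append(cv2.resize(i[a:b,c:d],(400,400*(b-a)//(d-c)),interpolation=cv2.INTER_CUBIC)[:350])
cv2.imwrite("pics/end.png",np.hstack(im))
E
```

```text
[-4.74532769  2.41920886  1.74913595]
18.925 [ 0.08376037 -0.5954395  -0.24217312]
```

View pics/end.png

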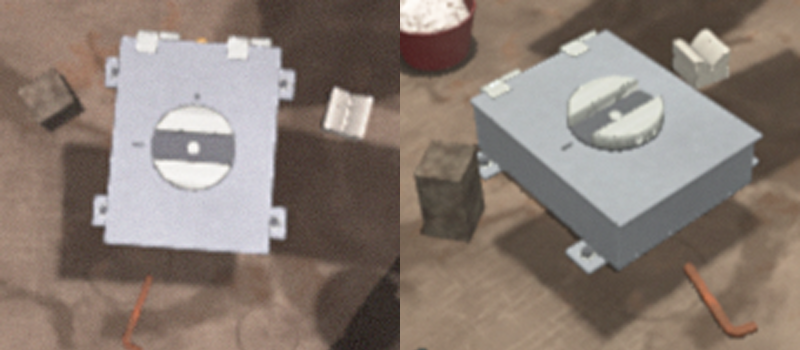

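The panel is shut. The slot runs from (152,145) to (235,150) in the left half, parallel to the front edge (105,243)–(268,252), so the fastener is at its stop. The blocks and the hex key haven't moved, and the arm is clear.

```bash
python3 -c "
from rig import manip
print(manip.sign_off())"
```

```text
the job is handed in; nothing more can be done
None
```

The panel is pushed shut and the cam fastener turned clockwise to its stop, so the panel is locked; the dark block, vee block and hex key look unmoved, the arm finished clear at about 19 s, and the job is handed in.

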